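# Mix the settled jars on the bench vortex mixer

## Robot

A 7-joint arm with a two-finger parallel gripper is mounted at the origin on the work surface. World frame = base frame: x ahead of the robot, y to its left, z up, the work surface at z = 0. Lengths are in m, angles in rad, forces in N, time in s.
With the tool pointing down it reaches from about 0.4 to 0.85 m from the base axis. Payload 4.5 kg.
Tool frame: the origin (TCP) lies between the finger pads, 19 mm behind the fingertips; this is the grasp point; z points along the fingers, y is the line along which they close (so a half turn about z gives the same grasp; the last joint's range is limited). The gripper opens to 85 mm and grips with 20 to 120 N. Pads are 22 mm wide; open, the fingers measure 114 mm over their backs; the gripper's body (76 mm by 85 mm) begins 54 mm behind the grasp point. The pads swing forward as they close: fully open they stand 13 mm farther back than shut.
Start: joints at [-1.223, 0.689, -0.195, 1.565, 0.157, 0.902, -0.215], TCP at [0.193, 0.595, 0.25] pointing down, gripper open.
Joint ranges: [-3.01, 3.01], [-0.46, 2.08], [-1.47, 1.51], [0.13, 2.56], [-1, 4.14], [0.04, 2.09], [-2.66, 2.66]. Speed limits (rad/s): [2.57, 2.57, 3.14, 3.14, 3.14, 3.14, 3.14].

## Interface

Orientations are given as [roll, pitch, yaw] about the fixed x, y, z axes, in that order (R = Rz(yaw) Ry(pitch) Rx(roll)).
In Python, from bench import get_state, imaging, r, masks_of, pinpoint gives the robot as it stands. The module is installed in compiled form; this text tells all that it offers.
- The arm moves only by the tool arm_command, never from a script. Its argument "steps" is a list of rows, each a list of 5 numbers: the opening, from -1 (shut) to 1 (fully open), then the shift along the tool's x, y, z in m, then the turn about the tool's z in degrees. A call has 1 to 12 rows; each row shifts and turns the commanded pose from where the row before left it, along the tool's axes as they then stand; what a row does not reach is not made up. A row lasts 1/12 s, in which the tool goes at most 41.7 mm and 7.16 degrees, less where a joint would pass 70% of its speed; a pose out of reach is approached as far as the arm can. A call is refused whole if a number of a shift passes 0.0417 or a number of a turn 7.16, either way. A call with a gripper value outside its range is refused whole. The fingers move at their own pace and stop on an object; "squeeze" is the grip in N (left out, the last holds). Time passes only in rows, so rows that do not move let the fingers close. It gives the time, the measured TCP pose, the force, the opening and the grip force at its end, in the units of the state.
- get_state(): the state, without advancing time (a new reading comes with each control period).
- imaging.capture(name): name is "side" or "top"; returns the picture (420x560x3 uint8, red, green, blue); there is no depth.
- imaging.calibration(name): a dict with "fx", "fy", "cx", "cy" (pixels), "rvec" (rotation vector, rad) and "tvec" (3), from world to camera coordinates, as OpenCV has them. Camera axes: x right, y down, z forward; pixel columns grow to the right and rows downward; lengths in m; the calibration is good to about 2 mm. A picture is of the moment at which its call begins. calibration takes no time and is no camera call.
- r.finish_job(): hands the job in; it is judged then, once.
Trained networks look in the newest picture that a camera, given by its name, has taken for a name from the list of things; names that differ only in an ending like _2 or _b are one class to them, and where a whole thing is asked for, a point or a joint stands for the part that bears it (a point fixed in the world has none). Each returns a list of dicts, best first, with "score" (0 to 1); they miss things now and then, are a little off and sometimes report something else, mostly with a low value. They report only what shows in the picture. A call takes as long as a camera call.
- masks_of(name, camera): "pixels" (420x560 bool, what is visible of it) and "pixel" ([column, row] in pixels, amid what is visible of it).
- pinpoint(name, camera): "pixel" ([column, row] in pixels: a listed point, or the origin of a listed thing).
The state is a dict: "time_s": time; "qpos": joint angles; "qvel": joint speeds; "joint_efforts": joint torques, N m; "ee_pos": TCP position; "orientation": TCP orientation; "ft_force": force on the tool from outside, world axes, zero at the start; "moment": the same for the moment, N m; "width": opening from 0.0 (shut) to 1.0 (fully open); "finger_force": force on a finger pad.
Only numpy, scipy, OpenCV 4.12 (cv2) and the standard library are available. Lean on these libraries where they do the work, as an engineer would, in place of code of your own. Each camera call takes 0.05 s, during which the arm holds its last target. There are 200 camera calls.

## Task

Mix the white screw-top jars with grey caps that stand on the bench, ready for pouring: switch the supply box on at its rotary isolator, then take the jars one by one in pouring order, from the largest down to the smallest, and press each one upright on the middle of the mixer's rubber head until the head is fully down, holding it there for about two seconds. Stand every mixed jar upright in the grey tray, and when the last has been mixed turn the isolator back to off. Leave the other things on the bench where they are.

Things in the scene. Friction and masses are not known exactly. Their poses are not given: they have to be found in the camera images.
- jar_1: The largest of the white screw-top jars: upright round plastic jar with a paper label and a grey screw cap (top 18 mm, same width), diameter 66 mm, height 100 mm with cap, about 400 g (20% less to 30% more), heavier at the bottom. Origin at the centre of its underside, z up along its axis. May be absent. It can be gripped anywhere on its side.
- jar_2: The second largest of the white screw-top jars: upright round plastic jar with a paper label and a grey screw cap (top 18 mm, same width), diameter 58 mm, height 88 mm with cap, about 270 g (20% less to 30% more), heavier at the bottom. Origin at the centre of its underside, z up along its axis. May be absent. It can be gripped anywhere on its side.
- jar_3: The third largest of the white screw-top jars: upright round plastic jar with a paper label and a grey screw cap (top 18 mm, same width), diameter 50 mm, height 78 mm with cap, about 180 g (20% less to 30% more), heavier at the bottom. Origin at the centre of its underside, z up along its axis. May be absent. It can be gripped anywhere on its side.
- jar_4: The smallest of the white screw-top jars: upright round plastic jar with a paper label and a grey screw cap (top 18 mm, same width), diameter 44 mm, height 70 mm with cap, about 130 g (20% less to 30% more), heavier at the bottom. Origin at the centre of its underside, z up along its axis. May be absent. It can be gripped anywhere on its side.
- tray: Loose shallow grey plastic tray, 140 mm (its x) by 370 mm (its y), walls 36 mm high and 4 mm thick with a small lip 4 mm further out, 600 g. Origin at the centre of its underside. Four jars fit in a row along its y axis, for instance 88 mm apart.
- tray_in (a point): Centre of the tray's inner floor, 4 mm above the tray's underside; same axes as the tray.
- supply_box: Grey bench supply box screwed to the bench, 134 mm (its x) by 184 mm (its y), lid 85 mm high, two flap-lid sockets on the front (-x). Origin under its centre. A rotary isolator with a black bar handle stands in the middle of the lid.
- isolator (a joint): Angle of the isolator handle, rad: 0 = off (the bar lies along the box's y axis, end with the white line to +y, at the small ring mark), 1.571 = on (bar along the box's x axis, white line to +x, at the tick mark); it grows clockwise seen from above. Stops at both ends and an over-centre spring: it snaps to the nearer end when let go; up to about 0.25 N m is needed to turn it.
- isolator_grip (a point): On the isolator's turning axis, 121 mm above the bench, a good TCP point for gripping the bar from above; it turns with the handle: its y axis runs along the bar (to the end with the white line), x across it. The bar is 68 mm long, 15 mm wide and 34 mm tall, top 131 mm above the bench; under it a round collar of radius 26 mm, top 97 mm above the bench.
- mixer: White vortex mixer fixed to the bench, 165 mm (its x) by 132 mm (its y), casing 78 mm high, sloped front panel with knob and switch to -x. Origin under its centre. On top a flat round black rubber head, diameter 84 mm, sprung downwards.
- mixer_seat (a point): Centre of the top face of the rubber head when it is up (untouched), 106 mm above the bench; fixed to the mixer, does not sink with the head.
- mixer_head (a joint): How far the sprung rubber head is pressed down, m: 0 = up, 0.008 = fully down on its stop. It starts to sink at about 3 N and is fully down at about 9 N including the jar's weight; a jar merely standing on it does not push it fully down.
- wax_tin: Bystander: low round yellow tin with steel lid, diameter 74 mm, 34 mm high, standing among the jars. Origin under its centre.
- tape_roll: Bystander: roll of masking tape lying flat, outer diameter 96 mm, 24 mm high. Origin under its centre.
- brush: Bystander: paint brush lying down, 200 mm long along its x. Origin under its middle.
- spatula: Bystander: spatula lying down, 240 mm long along its x. Origin under its middle.
- sanding_block: Bystander: cork sanding block 120 x 66 x 30 mm. Origin under its centre.
- mixing_cup: Bystander: empty clear plastic cup, rim diameter 76 mm, 90 mm high. Origin under its centre.
- roller: Bystander: laminating roller lying down, about 250 mm long along its x, from -160 mm (handle end) to +90 mm (aluminium roller end). Origin under the start of the roller.

How it is judged:
By the outcome, as a careful person would: the job done as asked, in the order asked, and still so for the second after the job is handed in, with the robot touching nothing.
Of jar_1, jar_2, jar_3, jar_4 only 3 to 4 are there at a start; the rules pass over those that are not, and their reading is None.
At some moment in a run one of jar_1, jar_2, jar_3, jar_4 may be knocked a few centimetres aside while the robot is not near it.
It also fails if it takes over 210 s, if anything falls off the work surface, if the arm or the gripper's body presses on something with over 40 N, if the wrist force passes 120 N, or if a joint passes its speed limit or range.

## Working session

There is one attempt and no reset: what is moved stays moved. The work goes in short steps, Python scripts to look and compute and a tool call to move; the robot and the scene stay as the last step left them, time stands still between calls to the robot, and variables do not carry over. Pictures are saved under pics/ and viewed, at most 14 in all, crops included, and the job is handed in when it is done.

Besides the shell and the picture viewer there is one more tool, called after "Call:" as name([rows], argument=value, ...), one row to a line, values as JSON. arm_command: Moves the arm, as the interface text tells. Its arguments: {"type":"object","properties":{"steps":{"type":"array"},"squeeze":{"type":"number"}},"required":["steps"]}

```bash
mkdir -p pics
cat > h.py <<'E'
import numpy as np, cv2
from bench import get_state, imaging, r, masks_of, pinpoint
def cal(n):
    c=imaging.calibration(n); K=np.array([[c['fx'],0,c['cx']],[0,c['fy'],c['cy']],[0,0,1.]])
    return K,np.array(c['rvec'],float).reshape(3),np.array(c['tvec'],float).reshape(3)
def ray(n,px):
    K,rv,t=cal(n); R=cv2.Rodrigues(rv)[0]
    d=R.T@np.linalg.inv(K)@np.array([px[0],px[1],1.]); return -R.T@t,d/np.linalg.norm(d)
def atz(n,px,z):
    o,d=ray(n,px); return o+d*(z-o[2])/d[2]
def proj(n,p):
    K,rv,t=cal(n); return cv2.projectPoints(np.array(p,float).reshape(-1,1,3),rv,t,K,None)[0].reshape(-1,2)
def tri(p1,p2,n1='top',n2='side'):
    o1,d1=ray(n1,p1);o2,d2=ray(n2,p2)
    s=np.linalg.lstsq(np.c_[d1,-d2],o2-o1,rcond=None)[0]
    a,b=o1+d1*s[0],o2+d2*s[1]; return (a+b)/2,np.linalg.norm(a-b)
def save(n,f):
    im=imaging.capture(n); cv2.imwrite('pics/'+f,im[...,::-1]); return im
E
python3 - <<'E'
from h import *
np.set_printoptions(precision=3,suppress=True)
for n in('top','side'):
    save(n,n+'0.png'); print(n,'cam at',ray(n,(280,210)))
    for k in ['jar_1','tray','tray_in','supply_box','isolator_grip','mixer','mixer_seat','wax_tin','mixing_cup']:
        print(k,[(round(d['score'],2),np.round(d['pixel'],1).tolist()) for d in pinpoint(k,n)][:6])
s=get_state();print(s['ee_pos'],s['orientation'],s['width'],s['time_s'],s['ft_force'])
E
```

```text
top cam at (array([ 0.415, -0.007,  1.447]), array([ 0.073, -0.004, -0.997]))
jar_1 [(0.66, [357.6, 167.2]), (0.54, [237.8, 175.8])]
tray [(0.83, [275.6, 229.7])]
tray_in [(0.74, [276.0, 230.1])]
supply_box [(0.85, [399.5, 230.5])]
isolator_grip [(0.82, [410.8, 228.7])]
mixer [(0.71, [161.7, 232.9])]
mixer_seat [(0.93, [148.7, 225.3]), (0.66, [228.4, 133.7])]
wax_tin [(0.89, [274.7, 167.9])]
mixing_cup [(0.96, [151.4, 156.9])]
side cam at (array([ 0.321, -1.011,  1.018]), array([ 0.142,  0.733, -0.665]))
jar_1 [(0.81, [344.3, 297.4]), (0.81, [303.5, 204.2]), (0.56, [306.9, 183.8]), (0.16, [213.7, 305.3])]
tray [(0.62, [262.9, 239.2]), (0.48, [306.1, 183.5])]
tray_in [(0.97, [254.4, 234.5])]
supply_box [(0.77, [280.9, 352.1])]
isolator_grip [(0.72, [195.3, 194.4]), (0.57, [279.7, 320.8]), (0.54, [376.6, 332.8]), (0.32, [348.1, 196.5])]
mixer [(0.8, [240.8, 165.3])]
mixer_seat [(0.92, [247.1, 141.9])]
wax_tin [(0.91, [325.9, 233.8]), (0.59, [282.0, 349.2])]
mixing_cup [(0.65, [302.5, 155.8]), (0.34, [325.4, 230.7])]
[0.193 0.594 0.25 ] [ 3.142 -0.     2.828] 0.9966044263023004 1.0 [ 0.65  -0.281  0.333]
```

View pics/top0.png

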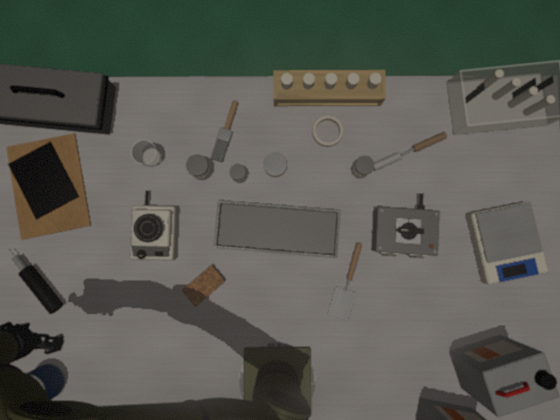

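View pics/side0.png

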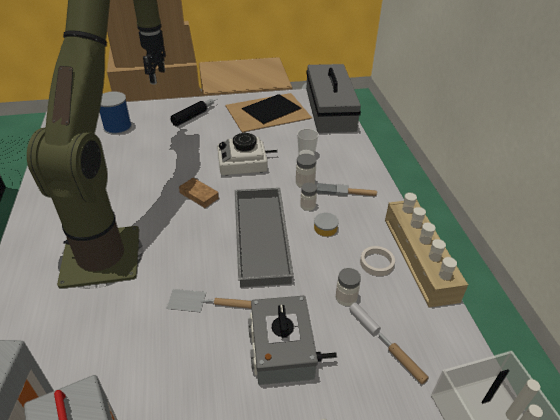

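The top view shows three jars at about (199,166), (238,173) and (363,166). The mixer head is at (149,227), the tray at (276,229) and the isolator at (409,230). The other rows of white things are bystanders. Next I measure sizes and poses by fitting silhouettes in both views.

```bash
cat >> h.py <<'E'
SZ={1:(.066,.100),2:(.058,.088),3:(.050,.078),4:(.044,.070)}
A=np.linspace(0,2*np.pi,40,endpoint=False)
def sil(n,x,y,D,H,S=4,z0=0.):
    c=np.c_[x+D/2*np.cos(A),y+D/2*np.sin(A)]
    P=np.r_[np.c_[c,np.full(40,z0)],np.c_[c,np.full(40,z0+H)]]
    h=cv2.convexHull(((proj(n,P)+.5)*S).astype(np.float32)).astype(np.int32)
    m=np.zeros((420*S,560*S),np.uint8); cv2.fillConvexPoly(m,h,1); return m>0
def fit(ms,D,H,x0):
    from scipy.optimize import minimize
    S=4; B={n:cv2.resize(m.astype(np.uint8),None,fx=S,fy=S,interpolation=0)>0 for n,m in ms.items()}
    def f(p):
        e=0
        for n,m in B.items():
            s=sil(n,p[0],p[1],D,H); e+=1-(s&m).sum()/(s|m).sum()
        return e/len(B)
    r_=minimize(f,x0,method='Nelder-Mead',options=dict(initial_simplex=[x0,[x0[0]+.01,x0[1]],[x0[0],x0[1]+.01]],xatol=3e-4,fatol=1e-4,maxiter=50))
    return r_.x,1-r_.fun
def jars(show=True):
    out=[]; T=masks_of('jar_1','top'); Sd=masks_of('jar_1','side')
    for t in T:
        p=atz('top',t['pixel'],.06)
        q=proj('side',p)[0]
        s=[d for d in Sd if np.linalg.norm(np.array(d['pixel'])-q)<14]
        if show: print('top',round(t['score'],2),np.round(t['pixel']),t['pixels'].sum(),p[:2],'side match',[(round(d['score'],2),d['pixels'].sum()) for d in s],np.round(q))
        if not s: continue
        s=min(s,key=lambda d:np.linalg.norm(np.array(d['pixel'])-q))
        for i,(D,H) in SZ.items():
            x,v=fit({'top':t['pixels'],'side':s['pixels']},D,H,list(p[:2])); print('  jar',i,np.round(x,4),round(v,3))
    if show: print('side all',[(round(d['score'],2),np.round(d['pixel']).tolist(),int(d['pixels'].sum())) for d in Sd])
E
python3 - <<'E'
from h import *
np.set_printoptions(precision=4,suppress=True)
ti=imaging.capture('top');si=imaging.capture('side')
jars()
for k,hz in (('mixer_seat',.106),('isolator_grip',.121),('tray_in',.004),('wax_tin',0),('mixing_cup',0)):
    T=pinpoint(k,'top');S=pinpoint(k,'side')
    for t in T[:1]:
        for s in S[:2]: print(k,tri(t['pixel'],s['pixel']),'atz top',atz('top',t['pixel'],hz)[:2],'side',atz('side',s['pixel'],hz)[:2])
for k,z in (('tray',.036),('supply_box',.085),('mixer',.078),('mixer_head',.106),('isolator',.131)):
    for n in('top','side'):
        for m in masks_of(k,n)[:1]:
            c=max(cv2.findContours(m['pixels'].astype(np.uint8),0,2)[0],key=len)
            w=np.array([atz(n,p,z)[:2] for p in c[:,0,:]]).astype(np.float32)
            print(k,n,round(m['score'],2),cv2.minAreaRect(w))
cv2.imwrite('pics/z1.png',cv2.resize(np.hstack([ti[130:200,180:380],]),None,fx=4,fy=4,interpolation=2)[...,::-1])
E
```

```text
top 0.79 [200. 169.] 492 [0.642 0.23 ] side match [(0.63, np.int64(582))] [304. 169.]
  jar 1 [0.6485 0.2334] 0.883
  jar 2 [0.651  0.2385] 0.804
  jar 3 [0.6532 0.2448] 0.627
  jar 4 [0.6528 0.2493] 0.503
top 0.72 [362. 165.] 378 [ 0.6518 -0.2599] side match [(0.83, np.int64(778))] [349. 282.]
  jar 1 [ 0.6501 -0.2573] 0.715
  jar 2 [ 0.6497 -0.2609] 0.915
  jar 3 [ 0.6496 -0.2609] 0.814
  jar 4 [ 0.6491 -0.264 ] 0.636
top 0.66 [239. 172.] 229 [0.6307 0.1113] side match [(0.56, np.int64(435))] [309. 192.]
  jar 1 [0.6234 0.1069] 0.523
  jar 2 [0.6289 0.1127] 0.682
  jar 3 [0.6303 0.1138] 0.865
  jar 4 [0.6318 0.1172] 0.855
side all [(0.83, [347.0, 285.0], 778), (0.63, [306.0, 170.0], 582), (0.56, [304.0, 194.0], 435)]
mixer_seat (array([0.4646, 0.3717, 0.1   ]), np.float64(0.006875238536064482)) atz top [0.461  0.3704] side [0.4671 0.3624]
mixer_seat (array([ 0.3749,  0.4406, -0.1739]), np.float64(0.19164006028144942)) atz top [0.461  0.3704] side [0.2895 0.0892]
isolator_grip (array([ 0.703 ,  0.3863, -0.9673]), np.float64(0.1786744446632102)) atz top [0.6229 0.2111] side [ 0.453  
[... 936 characters left out ...]
3119), (0.1359531283378601, 0.20178769528865814), 89.04318237304688)
mixer side 0.65 ((0.46711957454681396, 0.33590054512023926), (0.23707789182662964, 0.20067495107650757), 87.13806915283203)
mixer_head top 0.64 ((0.4628160893917084, 0.3721212148666382), (0.08293122798204422, 0.08112434297800064), 45.662940979003906)
mixer_head side 0.68 ((0.463366836309433, 0.36700692772865295), (0.09840545803308487, 0.07529016584157944), 81.78021240234375)
isolator top 0.58 ((0.45263248682022095, -0.38134199380874634), (0.05751904472708702, 0.05672097206115723), 44.303436279296875)
isolator side 0.89 ((0.4506880044937134, -0.3963611423969269), (0.08441922068595886, 0.04620391130447388), 80.04013061523438)
```

View pics/z1.png

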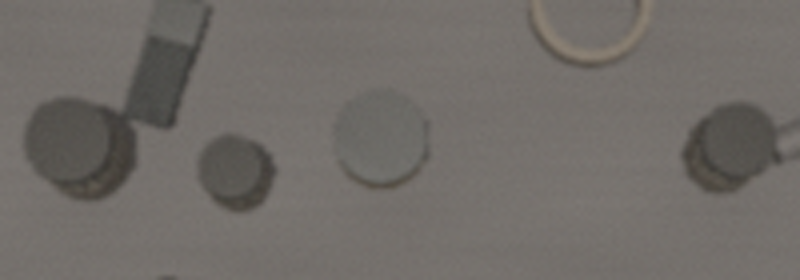

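The zoom shows a large jar (jar_1) on the left, a small one (jar_3 or jar_4) in the middle and jar_2 on the right. I square the tool to the world while I check the box's yaw.

Call:
arm_command([
  [1,0,0,-0.005,7.1],
  [1,0,0,-0.005,7.1],
  [1,0,0,-0.005,7.1],
  [1,0,0,-0.005,7.1],
  [1,0,0,-0.005,7.1],
  [1,0,0,-0.005,7.1],
  [1,0,0,-0.005,7.1],
  [1,0,0,-0.005,7.1],
  [1,0,0,-0.005,7.1],
  [1,0,0,-0.005,7.1],
  [1,0,0,0,1.0],
  [1,0,0,0,0],
], squeeze=50)

```text
time_s: 3.2
ee_pos: [0.1927, 0.5947, 0.3001]
orientation: [3.141, -0.0, 1.574]
ft_force: [0.2, -0.4, -0.3]
width: 0.997
finger_force: 0.0
```

Run:
```python
from h import *
np.set_printoptions(precision=4,suppress=True)
t=cv2.imread('pics/top0.png')[185:270,365:450];s=cv2.imread('pics/side0.png')[290:385,245:345]
a=cv2.resize(t,(500,500),interpolation=2);b=cv2.resize(s,(500,475),interpolation=2)
o=np.zeros((500,800,3),np.uint8);o[:400,:400]=cv2.resize(t,(400,400),interpolation=2);o[:380,400:]=cv2.resize(s,(400,380),interpolation=2)
cv2.imwrite('pics/z2.png',cv2.convertScaleAbs(o,alpha=1.5))
print(tri((410.8,228.7),(279.7,320.8)),atz('top',(410.8,228.7),.121),atz('side',(279.7,320.8),.121))
imaging.capture('top');imaging.capture('side')
for n in('top','side'):
  for k in('isolator_grip','mixer_seat','tray_in','supply_box'):print(n,k,[(round(d['score'],2),np.round(d['pixel'],1)) for d in pinpoint(k,n)][:3])
```

```text
(array([ 0.452 , -0.3864,  0.1167]), np.float64(0.01097785645845751)) [ 0.4573 -0.3859  0.121 ] [ 0.4459 -0.3891  0.121 ]
top isolator_grip [(0.88, array([410.1, 226.4]))]
top mixer_seat [(0.92, array([146.6, 226.3]))]
top tray_in [(0.71, array([277.9, 230.8]))]
top supply_box [(0.85, array([397.9, 230.5]))]
side isolator_grip [(0.75, array([280.6, 317.5]))]
side mixer_seat [(0.56, array([246. , 141.3]))]
side tray_in [(0.7, array([257. , 233.9]))]
side supply_box [(0.65, array([282.1, 349.7]))]
```

View pics/z2.png

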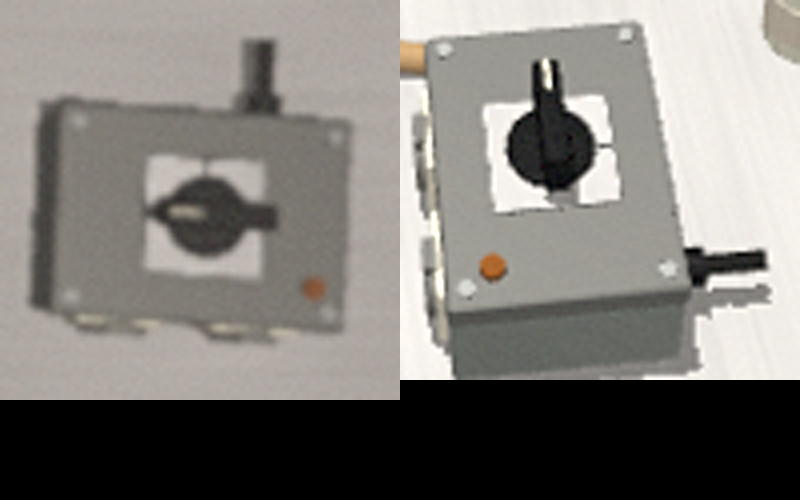

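Run:
```python
from h import *
np.set_printoptions(precision=4,suppress=True)
f=lambda u,v:(365+u/4.706-.4,185+v/4.706-.4)
print('lid centre',atz('top',f(203,216),.085),'bar',atz('top',f(212,215),.131),'bar side',atz('side',(282.5,320.5),.131))
for p in((78,120),(337,136),(328,314),(70,296)):print(atz('top',f(*p),.085))
for n,a,b in (('top',(410.1,226.4),(280.6,317.5)),):print(tri(a,b),atz('top',a,.121),atz('side',b,.121))
print('seat',tri((146.6,226.3),(246,141.3)),tri((148.7,225.3),(247.1,141.9)),atz('top',(147.6,225.8),.106))
print('tray',tri((277.9,230.8),(257,233.9)))
im=cv2.imread('pics/top0.png')
```

```text
lid centre [ 0.4532 -0.387   0.085 ] bar [ 0.4525 -0.3796  0.131 ] bar side [ 0.4508 -0.3963  0.131 ]
[ 0.5134 -0.3103  0.085 ]
[ 0.5031 -0.472   0.085 ]
[ 0.3922 -0.4632  0.085 ]
[ 0.4036 -0.3031  0.085 ]
(array([ 0.4565, -0.3825,  0.123 ]), np.float64(0.014654314287915445)) [ 0.4639 -0.384   0.121 ] [ 0.4495 -0.3807  0.121 ]
seat (array([0.4674, 0.3787, 0.092 ]), np.float64(0.0012669224042908729)) (array([0.4703, 0.3722, 0.0935]), np.float64(0.0014275385643230459)) [0.4676 0.3719 0.106 ]
tray (array([ 0.4518, -0.0054,  0.0199]), np.float64(0.006037919825746871))
```

Call:
arm_command([
  [1,-0.015,0.037,0,0],
  [1,-0.015,0.037,0,0],
  [1,-0.015,0.037,0,0],
  [1,-0.015,0.037,0,0],
  [1,-0.015,0.037,0,0],
  [1,-0.015,0.037,0,0],
  [1,-0.015,0.037,0,0],
  [1,-0.035,0,0,0],
  [1,-0.035,0,0,0],
  [1,-0.035,0,0,0],
  [1,-0.035,0,0,0],
  [1,-0.035,0,0,0],
])

```text
time_s: 4.7
ee_pos: [0.4519, 0.3129, 0.3]
orientation: [3.141, -0.0, 1.571]
ft_force: [0.1, -0.0, -0.2]
width: 1.004
finger_force: 0.0
```

Call:
arm_command([
  [1,-0.04,0,0,0],
  [1,-0.04,0,0,0],
  [1,-0.04,0,0,0],
  [1,-0.04,0,0,0],
  [1,-0.04,0,0,0],
  [1,-0.04,0,0,0],
  [1,-0.04,0,0,0],
  [1,-0.04,0,0,0],
  [1,-0.04,0,0,0],
  [1,-0.04,0,0,0],
  [1,-0.04,0,0,0],
  [1,-0.04,0,0,0],
])

```text
time_s: 5.7
ee_pos: [0.452, -0.1674, 0.3002]
orientation: [3.141, -0.0, 1.571]
ft_force: [1.6, 0.4, -1.0]
width: 1.001
finger_force: 0.0
```

Call:
arm_command([
  [1,-0.04,0,0,0],
  [1,-0.04,0,0,0],
  [1,-0.04,0,0,0],
  [1,0,0,0.02,3.8],
  [1,0,0,0.03,0],
  [1,0,0,0.02,0],
  [1,0,0,0,0],
])

```text
time_s: 6.28
ee_pos: [0.45, -0.2842, 0.2265]
orientation: [-3.135, -0.003, 1.505]
ft_force: [0.3, 0.2, 0.4]
width: 1.005
finger_force: 0.0
```

Call:
arm_command([
  [1,-0.0333,0.0025,0,0],
  [1,-0.0333,0.0025,0,0],
  [1,-0.0333,0.0025,0,0],
  [1,0,0,0.03,0],
  [1,0,0,0,0],
  [1,0,0,0,0],
])

```text
time_s: 6.78
ee_pos: [0.4529, -0.385, 0.2001]
orientation: [-3.14, -0.002, 1.505]
ft_force: [-0.4, 0.9, 0.4]
width: 1.001
finger_force: 0.0
```

Run:
```python
from h import *
s=get_state();print(s['ee_pos'],s['qpos'])
t=imaging.capture('top')[185:270,365:450];si=imaging.capture('side')[250:385,215:345]
o=np.zeros((420,800,3),np.uint8);o[:400,:400]=cv2.resize(t,(400,400),interpolation=2);o[:415,400:]=cv2.resize(si,(400,415),interpolation=2)
cv2.imwrite('pics/z3.png',cv2.convertScaleAbs(o,alpha=1.3)[...,::-1])
```

```text
[ 0.45286668 -0.38504668  0.2000588 ] [ 0.55955693  0.71327792  0.11852512  1.71954527 -0.11880617  0.71776704
  0.67330374]
```

View pics/z3.png

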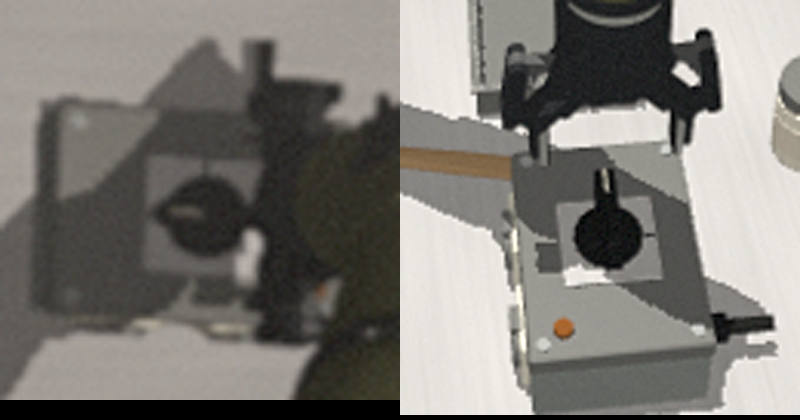

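The gripper stands over the bar with a finger on each side. I go down and grip.

Call:
arm_command([
  [1,0,0,0.03,0],
  [1,0,0,0.03,0],
  [1,0,0,0.017,0],
  [1,0,0,0,0],
  [-1,0,0,0,0],
  [-1,0,0,0,0],
  [-1,0,0,0,0],
  [-1,0,0,0,0],
  [-1,0,0,0,0],
  [-1,0,0,0,0],
  [-1,0,0,0,0],
  [-1,0,0,0,0],
], squeeze=40)

```text
time_s: 7.88
ee_pos: [0.4542, -0.3859, 0.124]
orientation: [3.139, 0.001, 1.505]
ft_force: [1.1, 0.6, 6.4]
width: 0.168
finger_force: 43.2
```

Call:
arm_command([
  [-1,0,0,0,7],
  [-1,0,0,0,7],
  [-1,0,0,0,7],
  [-1,0,0,0,7],
  [-1,0,0,0,7],
  [-1,0,0,0,7],
  [-1,0,0,0,7],
  [-1,0,0,0,7],
  [-1,0,0,0,7],
  [-1,0,0,0,7],
  [-1,0,0,0,7],
  [-1,0,0,0,7],
])

```text
time_s: 8.88
ee_pos: [0.4537, -0.3852, 0.124]
orientation: [-3.141, -0.001, 0.033]
ft_force: [0.5, 2.4, 8.1]
width: 0.165
finger_force: 43.5
```

Call:
arm_command([
  [-1,0,0,0,5.5],
  [-1,0,0,0,0],
  [-1,0,0,0,0],
])

```text
time_s: 9.13
ee_pos: [0.4537, -0.3852, 0.124]
orientation: [-3.141, -0.001, -0.058]
ft_force: [0.6, 2.9, 8.3]
width: 0.168
finger_force: 43.7
```

Call:
arm_command([
  [1,0,0,0,0],
  [1,0,0,0,0],
  [1,0,0,0,0],
  [1,0,0,0,0],
  [1,0,0,-0.03,0],
  [1,0,0,-0.04,0],
  [1,0,0,-0.04,0],
  [1,0,0,0,-7],
  [1,0,0,0,-7],
  [1,0,0,0,-7],
  [1,0,0,0,-7],
  [1,0,0,0,-7],
])

```text
time_s: 10.13
ee_pos: [0.4529, -0.3855, 0.2329]
orientation: [-3.141, 0.0, 0.56]
ft_force: [0.7, -1.4, -0.8]
width: 1.003
finger_force: 0.0
```

Call:
arm_command([
  [1,0,0,0,-7],
  [1,0,0,0,-7],
  [1,0,0,0,-7],
  [1,0,0,0,-7],
  [1,0,0,0,-7],
  [1,0,0,0,-7],
  [1,0,0,0,-7],
  [1,0,0,0,-7],
  [1,0,0,0,-2.3],
  [1,0.035,0,0,0],
  [1,0.04,0,0,0],
  [1,0.04,0,0,0],
])

```text
time_s: 11.13
ee_pos: [0.4524, -0.2703, 0.2327]
orientation: [-3.142, 0.0, 1.568]
ft_force: [1.4, 1.5, 0.2]
width: 1.0
finger_force: 0.0
```

Call:
arm_command([
  [1,0.04,0,0,0],
  [1,0.04,0,0,0],
  [1,0.04,0,0,0],
  [1,0.04,0,0,0],
  [1,0.04,0,0,0],
  [1,0.04,0,0,0],
  [1,0,0,0,0],
])

```text
time_s: 11.72
ee_pos: [0.4528, -0.0209, 0.2325]
orientation: [-3.14, -0.005, 1.586]
ft_force: [-0.1, -0.4, 0.5]
width: 1.0
finger_force: 0.0
```

Run:
```python
from h import *
np.set_printoptions(precision=4,suppress=True)
t=save('top','top1.png');s=save('side','side1.png')
jars()
a=cv2.resize(t[185:270,365:450],(400,400),interpolation=2);b=cv2.resize(s[290:385,245:345],(400,400),interpolation=2)
cv2.imwrite('pics/z4.png',cv2.convertScaleAbs(np.hstack([a,b]),alpha=1.3)[...,::-1])
print(get_state()['ee_pos'])
for k in ('mixer_seat','tray_in','isolator_grip'):
  for n in('top','side'):print(k,n,[(round(d['score'],2),np.round(d['pixel'],1),atz(n,d['pixel'],{'m':.106,'t':.004,'i':.121}[k[0]])) for d in pinpoint(k,n)][:1])
```

```text
top 0.66 [238. 173.] 271 [0.6286 0.1155] side match [(0.68, np.int64(367))] [308. 191.]
  jar 1 [0.6256 0.1197] 0.521
  jar 2 [0.6319 0.1151] 0.678
  jar 3 [0.6322 0.1162] 0.891
  jar 4 [0.6321 0.1186] 0.868
top 0.59 [360. 167.] 370 [ 0.6463 -0.2553] side match [(0.72, np.int64(752))] [346. 281.]
  jar 1 [ 0.6501 -0.2566] 0.695
  jar 2 [ 0.6498 -0.2609] 0.9
  jar 3 [ 0.6502 -0.2602] 0.835
  jar 4 [ 0.6554 -0.2623] 0.653
top 0.58 [273. 164.] 460 [0.6567 0.0081] side match [] [325. 213.]
side all [(0.88, [307.0, 169.0], 603), (0.72, [346.0, 284.0], 752), (0.68, [305.0, 197.0], 367)]
[ 0.453  -0.0318  0.233 ]
mixer_seat top [(0.64, array([149.5, 226.9]), array([0.4644, 0.3664, 0.106 ]))]
mixer_seat side [(0.86, array([245. , 138.8]), array([0.4643, 0.3734, 0.106 ]))]
tray_in top []
tray_in side [(0.82, array([257.6, 235.5]), array([0.4516, 0.0038, 0.004 ]))]
isolator_grip top []
isolator_grip side [(0.78, array([283.8, 318.4]), array([ 0.4561, -0.3843,  0.121 ]))]
```

View pics/z4.png

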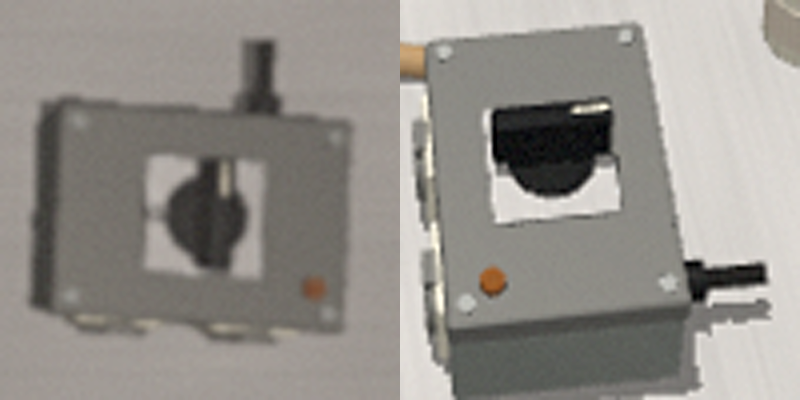

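The isolator now points to on, white line to +x. Now jar_1.

Call:
arm_command([
  [1,0.0333,0.0245,0,0],
  [1,0.0333,0.0245,0,0],
  [1,0.0333,0.0245,0,0],
  [1,0.0333,0.0245,0,0],
  [1,0.0333,0.0245,0,0],
  [1,0.0333,0.0245,0,0],
  [1,0.0333,0.0245,0,0],
  [1,0.0333,0.0245,0,0],
  [1,0,0,0,0],
  [1,0,0,0.03,0],
  [1,0,0,0.03,0],
  [1,0,0,0,0],
])

```text
time_s: 13.22
ee_pos: [0.6447, 0.2343, 0.1667]
orientation: [-3.13, 0.004, 1.571]
ft_force: [-2.5, 0.2, -1.2]
width: 1.003
finger_force: 0.0
```

Run:
```python
from h import *
np.set_printoptions(precision=4,suppress=True)
s=imaging.capture('side');imaging.capture('top')
print(get_state()['ee_pos'])
for d in masks_of('jar_1','side')[:4]:print(d['score'],d['pixel'],d['pixels'].sum(),sil('side',.6485,.2334,.066,.1)[::4,::4].sum())
print(proj('side',[.649,.234,.1]),proj('side',[.649,.234,.08]))
cv2.imwrite('pics/z5.png',cv2.resize(s[90:220,230:380],(600,520),interpolation=2)[...,::-1])
```

```text
[0.6482 0.235  0.1723]
0.75 [305.6, 194.8] 367 669
0.73 [347.0, 287.7] 750 669
0.65 [308.2, 169.4] 579 669
[[306.532  158.6703]] [[306.2322 163.6255]]
```

View pics/z5.png

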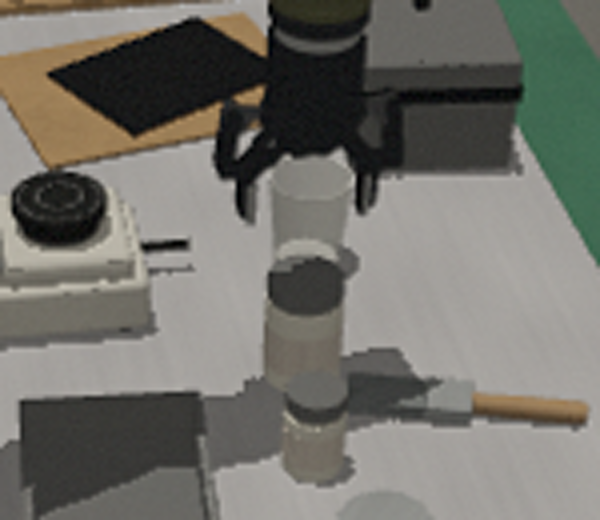

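The open fingers straddle jar_1's cap (zoomed columns 240 and 370, cap centre 305), so I go down and grip.

Call:
arm_command([
  [1,0,0,0.035,0],
  [1,0,0,0.035,0],
  [1,0,0,0.025,0],
  [1,0,0,0.012,0],
  [1,0,0,0,0],
  [-1,0,0,0,0],
  [-1,0,0,0,0],
  [-1,0,0,0,0],
  [-1,0,0,0,0],
  [-1,0,0,0,0],
  [-1,0,0,0,0],
], squeeze=60)

```text
time_s: 14.28
ee_pos: [0.6505, 0.2364, 0.0691]
orientation: [3.138, -0.002, 1.571]
ft_force: [-1.9, -0.4, 7.1]
width: 0.752
finger_force: 67.8
```

Call:
arm_command([
  [-1,0,0,-0.02,0],
  [-1,0,0,-0.03,0],
  [-1,0,0,-0.04,0],
  [-1,0,0,-0.04,0],
  [-1,0,0,-0.03,0],
  [-1,0,0,-0.01,0],
  [-1,0.02,-0.025,0,0],
  [-1,0.02,-0.03,0,0],
  [-1,0.02,-0.03,0,0],
  [-1,0.02,-0.03,0,0],
  [-1,0.02,-0.03,0,0],
  [-1,0.02,-0.03,0,0],
])

```text
time_s: 15.28
ee_pos: [0.4715, 0.3561, 0.235]
orientation: [-3.14, 0.001, 1.571]
ft_force: [0.9, -0.2, -3.3]
width: 0.752
finger_force: 69.1
```

Call:
arm_command([
  [-1,0.016,-0.01,0,0],
  [-1,0,0,0,0],
  [-1,0,0,0,0],
  [-1,0,0,0,0],
])

```text
time_s: 15.62
ee_pos: [0.4641, 0.3708, 0.2354]
orientation: [3.142, 0.002, 1.571]
ft_force: [-0.1, -0.2, -4.3]
width: 0.757
finger_force: 69.1
```

Run:
```python
from h import *
np.set_printoptions(precision=4,suppress=True)
s=save('side','side2.png');save('top','top2.png')
st=get_state();print(st['ee_pos'],st['orientation'],st['ft_force'],st['width'])
for k in('mixer_seat','jar_1'):
  for n in('top','side'):
    print(k,n,[(round(d['score'],2),np.round(d['pixel'],1)) for d in pinpoint(k,n)])
p=st['ee_pos'];print(proj('side',[p[0],p[1],p[2]-.067]),proj('side',[.464,.371,.106]),proj('top',[.464,.371,.106]))
cv2.imwrite('pics/z6.png',cv2.resize(s[60:190,190:340],(600,520),interpolation=2)[...,::-1])
```

```text
[0.4649 0.3702 0.2357] [3.1412 0.0014 1.5686] [ 1.0381  0.0881 -4.2233] 0.7568171546185216
mixer_seat top [(0.66, array([149. , 227.8]))]
mixer_seat side [(0.93, array([243.8, 137.8]))]
jar_1 top [(0.97, array([358. , 169.4])), (0.74, array([238.8, 177.8])), (0.57, array([140.6, 227.7]))]
jar_1 side [(0.96, array([306.2, 204.4])), (0.69, array([280.9, 349.3])), (0.62, array([344.5, 297.7])), (0.58, array([246.3, 124. ]))]
[[244.597  123.3937]] [[244.9869 139.1881]] [[147.8985 227.0526]]
```

View pics/z6.png

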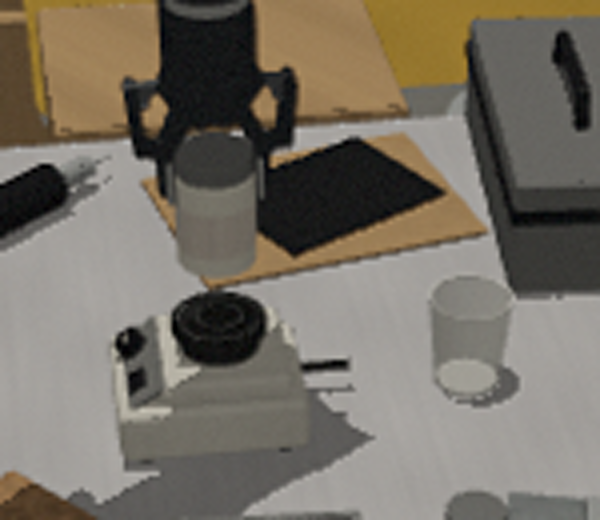

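Jar_1 hangs upright above the head centre. I lower it with force monitoring.

Call:
arm_command([
  [-1,0.002,0,0.02,0],
  [-1,0,0,0.02,0],
  [-1,0,0,0.015,0],
  [-1,0,0,0.005,0],
  [-1,0,0,0.003,0],
  [-1,0,0,0,0],
  [-1,0,0,0,0],
])

```text
time_s: 16.5
ee_pos: [0.4641, 0.3737, 0.174]
orientation: [3.141, -0.0, 1.571]
ft_force: [-2.8, -1.0, -0.3]
width: 0.757
finger_force: 69.4
```

Call:
arm_command([
  [-1,0,0,0.002,0],
  [-1,0,0,0.002,0],
  [-1,0,0,0.002,0],
  [-1,0,0,0,0],
  [-1,0,0,0,0],
])

```text
time_s: 16.92
ee_pos: [0.4646, 0.374, 0.1676]
orientation: [3.14, -0.001, 1.571]
ft_force: [-2.2, -1.3, 4.2]
width: 0.753
finger_force: 69.6
```

Call:
arm_command([
  [-1,0,0,0.001,0],
  [-1,0,0,0.001,0],
  [-1,0,0,0,0],
  [-1,0,0,0,0],
])

```text
time_s: 17.25
ee_pos: [0.4645, 0.3741, 0.167]
orientation: [3.14, -0.002, 1.571]
ft_force: [-5.5, -2.6, 15.1]
width: 0.755
finger_force: 71.2
```

Call:
arm_command([
  [-1,0,0,0.0005,0],
  [-1,0,0,0.0005,0],
  [-1,0,0,0,0],
  [-1,0,0,0,0],
])

```text
time_s: 17.58
ee_pos: [0.4646, 0.3741, 0.1669]
orientation: [3.14, -0.002, 1.571]
ft_force: [-5.8, -5.0, 21.6]
width: 0.753
finger_force: 71.5
```

Call:
arm_command([
  [-1,0,0,0,0],
  [-1,0,0,0,0],
  [-1,0,0,0,0],
  [-1,0,0,0,0],
  [-1,0,0,0,0],
  [-1,0,0,0,0],
  [-1,0,0,0,0],
  [-1,0,0,0,0],
  [-1,0,0,0,0],
  [-1,0,0,0,0],
  [-1,0,0,0,0],
  [-1,0,0,0,0],
])

```text
time_s: 18.58
ee_pos: [0.4646, 0.374, 0.1669]
orientation: [3.14, -0.002, 1.571]
ft_force: [-6.1, -4.1, 21.3]
width: 0.749
finger_force: 71.5
```

Call:
arm_command([
  [-1,0,0,0,0],
  [-1,0,0,0,0],
  [-1,0,0,0,0],
  [-1,0,0,0,0],
  [-1,0,0,0,0],
  [-1,0,0,0,0],
  [-1,0,0,0,0],
  [-1,0,0,-0.01,0],
  [-1,0,0,-0.02,0],
  [-1,0,0,-0.03,0],
  [-1,0,0,-0.02,0],
  [-1,0,0,0,0],
])

```text
time_s: 19.58
ee_pos: [0.4666, 0.3757, 0.2477]
orientation: [3.134, -0.006, 1.571]
ft_force: [1.0, 0.5, -4.7]
width: 0.754
finger_force: 69.3
```

Run:
```python
from h import *
np.set_printoptions(precision=4,suppress=True)
s=imaging.capture('side');t=imaging.capture('top')
for n,z in (('top',.036),('side',.036)):
  for m in masks_of('tray',n)[:1]:
    c=max(cv2.findContours(m['pixels'].astype(np.uint8),0,2)[0],key=len)
    print(n,m['score'],cv2.minAreaRect(np.array([atz(n,p,z)[:2] for p in c[:,0]]).astype(np.float32)))
for n in('top','side'):
  print(n,[(round(d['score'],2),np.round(d['pixel'],1),atz(n,d['pixel'],.004)) for d in pinpoint('tray_in',n)])
jars()
# overlay tray model
def ov(im,n,x,y,yaw):
    c,s_=np.cos(yaw),np.sin(yaw)
    for a,b,z in((74,189,36),(66,181,4)):
        P=[[x+c*i*a/1e3-s_*j*b/1e3,y+s_*i*a/1e3+c*j*b/1e3,z/1e3] for i,j in((1,1),(1,-1),(-1,-1),(-1,1))]
        cv2.polylines(im,[np.round(proj(n,P)*8).astype(np.int32)],True,(255,0,0),1,shift=3)
ov(t,'top',.461,0,-np.radians(4.5));ov(s,'side',.461,0,-np.radians(4.5))
o=np.zeros((600,800,3),np.uint8);a=cv2.resize(t[190:265,205:350],None,fx=5,fy=5,interpolation=2)[:375,:725]
o[:375,:725]=a;b=cv2.resize(s[180:292,225:300],None,fx=2,fy=2,interpolation=2);o[376:376+224,:150]=b
cv2.imwrite('pics/z7.png',o[...,::-1])
```

```text
top 0.9 ((0.4622000753879547, -0.0011818110942840576), (0.3777180314064026, 0.14784100651741028), 85.16141510009766)
side 0.83 ((0.45996707677841187, -0.014424756169319153), (0.40355944633483887, 0.15253035724163055), 84.717041015625)
top [(0.63, array([276.1, 230.3]), array([ 0.4568, -0.0001,  0.004 ]))]
side [(0.6, array([258.2, 234.6]), array([0.454 , 0.0073, 0.004 ]))]
top 0.85 [361. 166.] 334 [ 0.6506 -0.2578] side match [(0.56, np.int64(766))] [348. 281.]
  jar 1 [ 0.6494 -0.2569] 0.669
  jar 2 [ 0.6497 -0.2609] 0.865
  jar 3 [ 0.6509 -0.2632] 0.867
  jar 4 [ 0.6509 -0.2622] 0.682
top 0.72 [138. 227.] 387 [0.4656 0.4128] side match [] [244. 144.]
top 0.72 [239. 171.] 290 [0.6338 0.1125] side match [(0.64, np.int64(408))] [310. 192.]
  jar 1 [0.6272 0.1202] 0.568
  jar 2 [0.6319 0.1183] 0.738
  jar 3 [0.6306 0.1165] 0.935
  jar 4 [0.6306 0.1162] 0.802
top 0.7 [403. 231.] 3240 [ 0.4515 -0.3807] side match [] [281. 333.]
side all [(0.92, [246.0, 106.0], 717), (0.64, [306.0, 195.0], 408), (0.56, [346.0, 288.0], 766)]
```

View pics/z7.png

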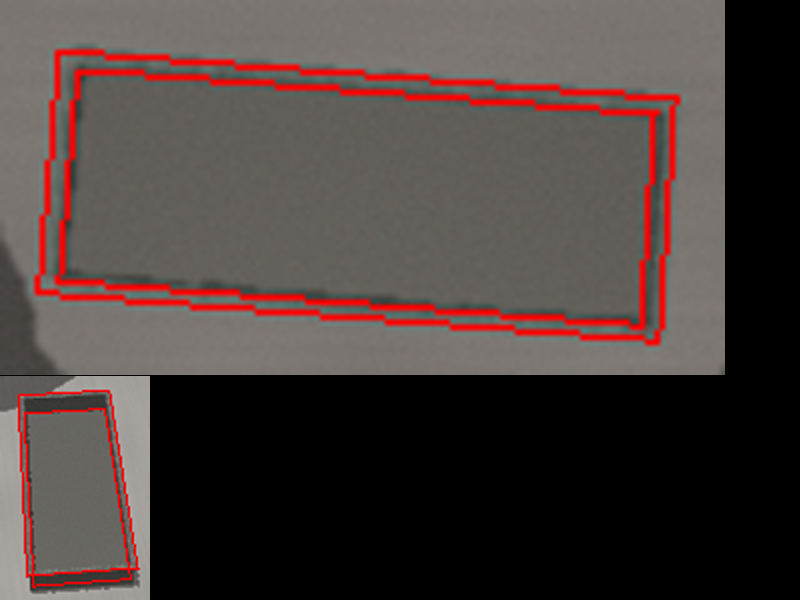

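The tray outline model (centre 0.461, 0, yaw −4.5°) matches both views. I place jar_1 at local y = +120 mm.

Call:
arm_command([
  [-1,-0.025,0,0,0],
  [-1,-0.038,0.001,0,0],
  [-1,-0.038,0.001,0,0],
  [-1,-0.038,0.001,0,0],
  [-1,-0.038,0.001,0,0],
  [-1,-0.038,0,0,0],
  [-1,-0.038,0,0,0],
  [-1,0,0,0.02,0],
  [-1,0,0,0.04,0],
  [-1,0,0,0.04,0],
  [-1,0,0,0.035,0],
  [-1,0,0,0.02,0],
])

```text
time_s: 20.98
ee_pos: [0.4668, 0.1205, 0.0857]
orientation: [-3.138, 0.001, 1.571]
ft_force: [-0.7, 0.1, -4.4]
width: 0.756
finger_force: 69.0
```

Call:
arm_command([
  [-1,0,0,0.008,0],
  [-1,0,0,0.004,0],
  [-1,0,0,0,0],
  [-1,0,0,0,0],
])

```text
time_s: 21.32
ee_pos: [0.469, 0.121, 0.078]
orientation: [3.139, -0.0, 1.571]
ft_force: [0.2, 1.0, -4.3]
width: 0.754
finger_force: 69.0
```

Call:
arm_command([
  [-1,0,0,0.002,0],
  [-1,0,0,0.001,0],
  [-1,0,0,0.001,0],
  [-1,0,0,0,0],
  [-1,0,0,0,0],
])

```text
time_s: 21.73
ee_pos: [0.4681, 0.1209, 0.0733]
orientation: [3.141, -0.0, 1.571]
ft_force: [-0.5, 0.3, -4.5]
width: 0.753
finger_force: 68.9
```

Call:
arm_command([
  [-1,0,0,0.001,0],
  [-1,0,0,0.0005,0],
  [-1,0,0,0,0],
  [-1,0,0,0,0],
])

```text
time_s: 22.07
ee_pos: [0.468, 0.1207, 0.0731]
orientation: [3.14, -0.001, 1.571]
ft_force: [-2.2, 0.2, 13.1]
width: 0.752
finger_force: 71.1
```

Call:
arm_command([
  [1,0,0,0,0],
  [1,0,0,0,0],
  [1,0,0,0,0],
  [1,0,0,-0.03,0],
  [1,0,0,-0.04,0],
  [1,0,0,-0.04,0],
  [1,0,0,-0.04,0],
  [1,-0.0347,0.0165,0,0],
  [1,-0.0347,0.0165,0,0],
  [1,-0.0347,0.0165,0,0],
  [1,-0.0347,0.0165,0,0],
  [1,-0.0347,0.0165,0,0],
])

```text
time_s: 23.07
ee_pos: [0.551, -0.0542, 0.2216]
orientation: [3.142, -0.0, 1.572]
ft_force: [0.8, 0.4, -0.1]
width: 1.001
finger_force: 0.0
```

Call:
arm_command([
  [1,-0.0347,0.0165,0,0],
  [1,-0.0347,0.0165,0,0],
  [1,-0.0347,0.0165,0,0],
  [1,-0.0347,0.0165,0,0],
  [1,-0.0347,0.0165,0,0],
  [1,0,0,0,0],
  [1,0,0,0,0],
])

```text
time_s: 23.65
ee_pos: [0.6326, -0.2295, 0.2208]
orientation: [-3.141, 0.002, 1.567]
ft_force: [-0.0, 0.6, -0.4]
width: 1.003
finger_force: 0.0
```

Run:
```python
from h import *
np.set_printoptions(precision=4,suppress=True)
t=save('top','top3.png');s=save('side','side3.png')
print(get_state()['ee_pos']);jars()
cv2.imwrite('pics/z8.png',np.hstack([cv2.resize(s[130:320,180:420],(480,380),interpolation=2),cv2.resize(t[130:260,180:290],(320,380),interpolation=2)])[...,::-1])
```

```text
[ 0.6327 -0.2249  0.2208]
top 0.72 [237. 226.] 480 [0.4671 0.118 ] side match [(0.98, np.int64(767))] [257. 196.]
  jar 1 [0.4671 0.1201] 0.928
  jar 2 [0.4666 0.1213] 0.749
  jar 3 [0.4671 0.1263] 0.564
  jar 4 [0.4671 0.1336] 0.439
top 0.52 [238. 173.] 255 [0.628  0.1143] side match [(0.73, np.int64(458))] [308. 192.]
  jar 1 [0.6331 0.1121] 0.564
  jar 2 [0.6324 0.1167] 0.728
  jar 3 [0.6311 0.116 ] 0.891
  jar 4 [0.6324 0.117 ] 0.809
side all [(0.98, [260.0, 197.0], 767), (0.73, [306.0, 195.0], 458), (0.6, [348.0, 287.0], 769)]
```

View pics/z8.png

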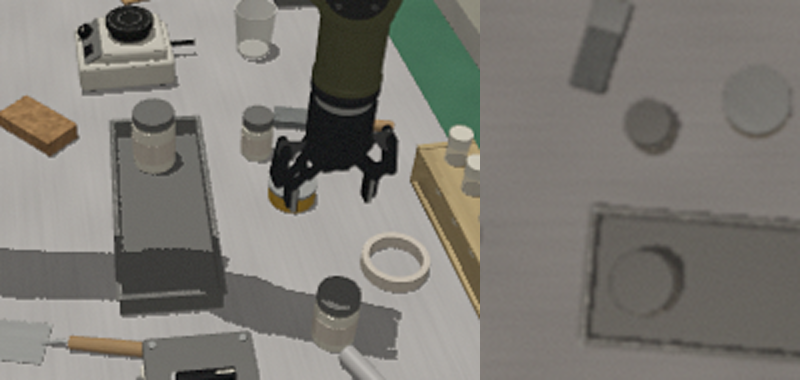

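Jar_1 stands upright in the tray and jar_2 has not moved, so I go down on jar_2.

Call:
arm_command([
  [1,-0.036,0.0173,0,0],
  [1,0,0,0,0],
  [1,0,0,0.035,0],
  [1,0,0,0.04,0],
  [1,0,0,0.04,0],
  [1,0,0,0.03,0],
  [1,0,0,0.015,0],
  [1,0,0,0.005,0],
  [1,0,0,0,0],
  [-1,0,0,0,0],
  [-1,0,0,0,0],
  [-1,0,0,0,0],
])

```text
time_s: 24.85
ee_pos: [0.6519, -0.2629, 0.0595]
orientation: [3.138, 0.002, 1.571]
ft_force: [0.1, -0.7, -2.0]
width: 0.658
finger_force: 64.1
```

Call:
arm_command([
  [-1,0,0,0,0],
  [-1,0,0,0,0],
  [-1,0,0,0,0],
  [-1,0,0,0,0],
])

```text
time_s: 25.18
ee_pos: [0.6519, -0.263, 0.0595]
orientation: [3.138, 0.002, 1.571]
ft_force: [-0.8, -0.3, 6.6]
width: 0.66
finger_force: 65.1
```

Call:
arm_command([
  [-1,0,0,-0.02,0],
  [-1,0,0,-0.04,0],
  [-1,0,0,-0.04,0],
  [-1,0,0,-0.04,0],
  [-1,0,0,-0.035,0],
  [-1,0.025,-0.008,0,0],
  [-1,0.039,-0.0115,0,0],
  [-1,0.039,-0.0115,0,0],
  [-1,0.039,-0.0115,0,0],
  [-1,0.039,-0.0115,0,0],
  [-1,0.039,-0.0115,0,0],
  [-1,0.039,-0.0115,0,0],
])

```text
time_s: 26.18
ee_pos: [0.5725, -0.0014, 0.2325]
orientation: [3.14, -0.001, 1.571]
ft_force: [1.1, 0.5, -2.6]
width: 0.66
finger_force: 65.4
```

Call:
arm_command([
  [-1,0.039,-0.0115,0,0],
  [-1,0.039,-0.0115,0,0],
  [-1,0.039,-0.0115,0,0],
  [-1,0.039,-0.0115,0,0],
  [-1,0.039,-0.0115,0,0],
  [-1,0.039,-0.0115,0,0],
  [-1,0.039,-0.0115,0,0],
  [-1,0.039,-0.0115,0,0],
  [-1,0.039,-0.0115,0,0],
  [-1,0.023,-0.0075,0,0],
  [-1,0,0,0,0],
  [-1,0,0,0,0],
])

```text
time_s: 27.18
ee_pos: [0.4608, 0.3731, 0.232]
orientation: [3.142, -0.002, 1.576]
ft_force: [1.0, -1.5, -3.3]
width: 0.664
finger_force: 65.4
```

Call:
arm_command([
  [-1,-0.002,0.002,0.01,0],
  [-1,0,0,0.02,0],
  [-1,0,0,0.02,0],
  [-1,0,0,0.01,0],
  [-1,0,0,0.004,0],
  [-1,0,0,0,0],
  [-1,0,0,0,0],
])

```text
time_s: 27.77
ee_pos: [0.4651, 0.3683, 0.1681]
orientation: [3.141, -0.0, 1.57]
ft_force: [-0.6, -0.4, -2.7]
width: 0.66
finger_force: 65.4
```

Run:
```python
from h import *
np.set_printoptions(precision=4,suppress=True)
imaging.capture('top');s=imaging.capture('side')
p=get_state()['ee_pos'];print(p)
for k in('mixer_seat','jar_1'):
  for n in ('top','side'):print(k,n,[(round(d['score'],2),np.round(d['pixel'],1)) for d in pinpoint(k,n)])
print(proj('side',[p[0],p[1]+.002,p[2]-.0595]),proj('side',[.464,.371,.106]))
cv2.imwrite('pics/z9.png',cv2.resize(s[90:180,195:300],(525,450),interpolation=2)[...,::-1])
```

```text
[0.465  0.369  0.1686]
mixer_seat top [(0.8, array([149.8, 228. ]))]
mixer_seat side [(0.59, array([246.7, 140.6]))]
jar_1 top [(0.91, array([240.5, 229.8])), (0.8, array([238.6, 175.9])), (0.61, array([146.8, 228.9])), (0.27, array([350.8, 281.7]))]
jar_1 side [(0.9, array([244. , 135.5])), (0.79, array([257.6, 207.6])), (0.77, array([302.9, 200.8]))]
[[245.257  138.4001]] [[244.9869 139.1881]]
```

View pics/z9.png

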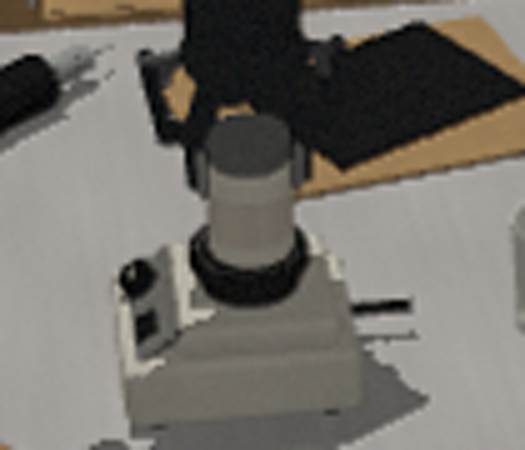

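Jar_2 is centred on the head. I press it down.

Call:
arm_command([
  [-1,0,0,0.003,0],
  [-1,0,0,0.003,0],
  [-1,0,0,0.002,0],
  [-1,0,0,0.002,0],
  [-1,0,0,0,0],
  [-1,0,0,0,0],
])

```text
time_s: 28.57
ee_pos: [0.4646, 0.3694, 0.1581]
orientation: [3.14, -0.001, 1.571]
ft_force: [-0.3, 0.8, 5.1]
width: 0.657
finger_force: 65.8
```

Call:
arm_command([
  [-1,0,0,0.001,0],
  [-1,0,0,0.0005,0],
  [-1,0,0,0,0],
  [-1,0,0,0,0],
])

```text
time_s: 28.9
ee_pos: [0.4647, 0.3694, 0.1574]
orientation: [3.14, -0.002, 1.571]
ft_force: [-2.0, -0.9, 10.3]
width: 0.661
finger_force: 66.9
```

Call:
arm_command([
  [-1,0,0,0.0005,0],
  [-1,0,0,0.0005,0],
  [-1,0,0,0,0],
  [-1,0,0,0,0],
  [-1,0,0,0,0],
  [-1,0,0,0,0],
  [-1,0,0,0,0],
  [-1,0,0,0,0],
  [-1,0,0,0,0],
  [-1,0,0,0,0],
  [-1,0,0,0,0],
  [-1,0,0,0,0],
])

```text
time_s: 29.9
ee_pos: [0.4647, 0.3694, 0.1573]
orientation: [3.14, -0.002, 1.571]
ft_force: [-3.3, -1.6, 16.6]
width: 0.661
finger_force: 67.4
```

Call:
arm_command([
  [-1,0,0,0,0],
  [-1,0,0,0,0],
  [-1,0,0,0,0],
  [-1,0,0,0,0],
  [-1,0,0,0,0],
  [-1,0,0,0,0],
  [-1,0,0,0,0],
  [-1,0,0,0,0],
  [-1,0,0,0,0],
  [-1,0,0,0,0],
  [-1,0,0,0,0],
  [-1,0,0,0,0],
])

```text
time_s: 30.9
ee_pos: [0.4647, 0.3694, 0.1573]
orientation: [3.14, -0.002, 1.571]
ft_force: [-3.1, -0.9, 18.4]
width: 0.658
finger_force: 67.4
```

Call:
arm_command([
  [-1,0,0,-0.01,0],
  [-1,0,0,-0.02,0],
  [-1,0,0,-0.03,0],
  [-1,0,0,-0.03,0],
  [-1,-0.025,0,0,0],
  [-1,-0.04,-0.001,0,0],
  [-1,-0.04,-0.001,0,0],
  [-1,-0.04,-0.001,0,0],
  [-1,-0.04,-0.001,0,0],
  [-1,-0.04,-0.001,0,0],
  [-1,-0.04,-0.001,0,0],
  [-1,-0.04,-0.001,0,0],
])

```text
time_s: 31.9
ee_pos: [0.4563, 0.0619, 0.2446]
orientation: [-3.14, 0.0, 1.571]
ft_force: [1.0, 0.5, -4.2]
width: 0.656
finger_force: 65.4
```

Call:
arm_command([
  [-1,-0.04,-0.001,0,0],
  [-1,-0.04,-0.001,0,0],
  [-1,-0.04,-0.001,0,0],
  [-1,-0.04,-0.001,0,0],
  [-1,-0.025,-0.002,0,0],
  [-1,0,0,0.02,0],
  [-1,0,0,0.04,0],
  [-1,0,0,0.04,0],
  [-1,0,0,0.04,0],
  [-1,0,0,0.02,0],
  [-1,0,0,0.01,0],
  [-1,0,0,0,0],
])

```text
time_s: 32.9
ee_pos: [0.4501, -0.121, 0.073]
orientation: [-3.137, -0.001, 1.571]
ft_force: [-0.7, 0.0, -2.7]
width: 0.66
finger_force: 65.3
```

Call:
arm_command([
  [-1,0,0,0.004,0],
  [-1,0,0,0,0],
  [-1,0,0,0,0],
])

```text
time_s: 33.15
ee_pos: [0.4522, -0.1214, 0.0721]
orientation: [3.139, 0.001, 1.571]
ft_force: [0.5, -0.5, -2.9]
width: 0.66
finger_force: 65.3
```

Call:
arm_command([
  [-1,0,0,0.003,0],
  [-1,0,0,0.002,0],
  [-1,0,0,0.001,0],
  [-1,0,0,0,0],
  [-1,0,0,0,0],
])

```text
time_s: 33.57
ee_pos: [0.4513, -0.1211, 0.065]
orientation: [3.142, -0.0, 1.571]
ft_force: [0.2, -0.9, -2.6]
width: 0.66
finger_force: 65.3
```

Call:
arm_command([
  [-1,0,0,0.001,0],
  [-1,0,0,0.001,0],
  [-1,0,0,0,0],
  [-1,0,0,0,0],
])

```text
time_s: 33.9
ee_pos: [0.4514, -0.1212, 0.0634]
orientation: [3.141, -0.0, 1.571]
ft_force: [-1.3, 1.2, 4.4]
width: 0.663
finger_force: 66.1
```

Call:
arm_command([
  [1,0,0,0,0],
  [1,0,0,0,0],
  [1,0,0,0,0],
  [1,0,0,-0.03,0],
  [1,0,0,-0.04,0],
  [1,0,0,-0.04,0],
  [1,0,0,-0.04,0],
  [1,0.03,0.02,0,0],
  [1,0.03,0.02,0,0],
  [1,0.03,0.02,0,0],
  [1,0,0,0,0],
])

```text
time_s: 34.82
ee_pos: [0.5159, -0.0227, 0.2131]
orientation: [3.136, -0.005, 1.583]
ft_force: [0.1, 0.7, 0.5]
width: 1.004
finger_force: 0.0
```

Run:
```python
from h import *
np.set_printoptions(precision=4,suppress=True)
t=save('top','top4.png');s=save('side','side4.png')
print(get_state()['ee_pos']);jars()
cv2.imwrite('pics/z10.png',np.hstack([cv2.resize(s[130:320,180:420],(480,380),interpolation=2),cv2.resize(t[130:260,180:290],(320,380),interpolation=2)])[...,::-1])
```

```text
[ 0.5117 -0.0294  0.2127]
top 0.64 [238. 174.] 265 [0.6255 0.1137] side match [(0.76, np.int64(401))] [307. 192.]
  jar 1 [0.6279 0.1187] 0.537
  jar 2 [0.6321 0.119 ] 0.7
  jar 3 [0.6319 0.1164] 0.904
  jar 4 [0.6323 0.1193] 0.833
top 0.63 [316. 231.] 335 [ 0.452  -0.1197] side match [(0.67, np.int64(682))] [264. 252.]
  jar 1 [ 0.4504 -0.1143] 0.738
  jar 2 [ 0.4504 -0.1191] 0.931
  jar 3 [ 0.4509 -0.1175] 0.782
  jar 4 [ 0.4496 -0.1165] 0.611
top 0.56 [238. 226.] 444 [0.4668 0.1147] side match [(0.94, np.int64(678))] [257. 197.]
  jar 1 [0.4666 0.1198] 0.911
  jar 2 [0.4652 0.1221] 0.791
  jar 3 [0.4616 0.1193] 0.62
  jar 4 [0.4657 0.1188] 0.485
side all [(0.94, [259.0, 196.0], 678), (0.76, [306.0, 194.0], 401), (0.67, [262.0, 256.0], 682), (0.42, [390.0, 348.0], 943)]
```

View pics/z10.png

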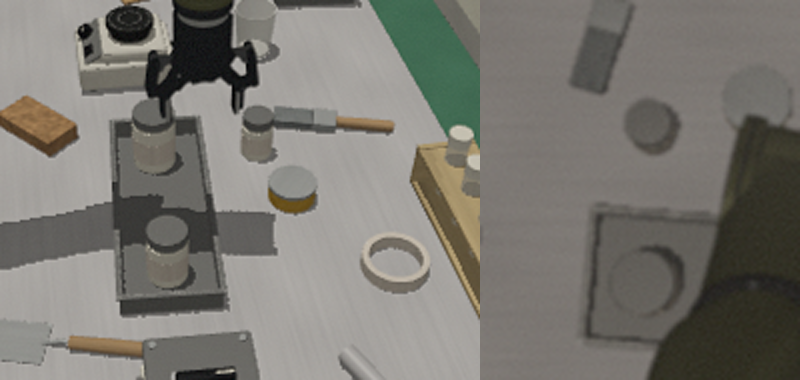

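Both mixed jars stand upright in the tray and the small jar has not moved.

Call:
arm_command([
  [1,0.0294,0.024,0,0],
  [1,0.0294,0.024,0,0],
  [1,0.0294,0.024,0,0],
  [1,0.0294,0.024,0,0],
  [1,0.0294,0.024,0,0],
  [1,0,0,0,0],
  [1,0,0,0.03,0],
  [1,0,0,0.04,0],
  [1,0,0,0.03,0],
  [1,0,0,0,0],
  [1,0,0,0,0],
])

```text
time_s: 35.93
ee_pos: [0.6298, 0.1138, 0.1119]
orientation: [-3.138, 0.002, 1.569]
ft_force: [-0.4, 0.3, 0.8]
width: 0.999
finger_force: 0.0
```

Call:
arm_command([
  [1,0,0,0.03,0],
  [1,0,0,0.02,0],
  [1,0,0,0.009,0],
  [1,0,0,0,0],
  [-1,0,0,0,0],
  [-1,0,0,0,0],
  [-1,0,0,0,0],
  [-1,0,0,0,0],
  [-1,0,0,0,0],
  [-1,0,0,0,0],
  [-1,0,0,0,0],
])

```text
time_s: 36.85
ee_pos: [0.6329, 0.116, 0.0562]
orientation: [3.138, -0.001, 1.571]
ft_force: [-0.8, -0.4, 6.6]
width: 0.566
finger_force: 62.4
```

The grip width of 48 mm says jar_3, so jar_4 is absent. I lift it and carry it to the mixer.

Call:
arm_command([
  [-1,0,0,-0.02,0],
  [-1,0,0,-0.04,0],
  [-1,0,0,-0.04,0],
  [-1,0,0,-0.04,0],
  [-1,0,0,-0.03,0],
  [-1,0.03,-0.021,0,0],
  [-1,0.032,-0.021,0,0],
  [-1,0.032,-0.021,0,0],
  [-1,0.032,-0.021,0,0],
  [-1,0.032,-0.021,0,0],
  [-1,0.032,-0.021,0,0],
  [-1,0.032,-0.021,0,0],
])

```text
time_s: 37.85
ee_pos: [0.4828, 0.3392, 0.2248]
orientation: [3.141, -0.001, 1.571]
ft_force: [0.8, -0.1, -2.4]
width: 0.564
finger_force: 62.8
```

Call:
arm_command([
  [-1,0.032,-0.021,0,0],
  [-1,0,0,0,0],
  [-1,0,0,0.02,0],
  [-1,0,0,0.025,0],
  [-1,0,0,0.01,0],
  [-1,0,0,0.003,0],
  [-1,0,0,0,0],
  [-1,0,0,0,0],
])

```text
time_s: 38.52
ee_pos: [0.464, 0.3699, 0.1669]
orientation: [3.14, -0.001, 1.571]
ft_force: [-0.1, 0.8, -1.2]
width: 0.565
finger_force: 62.8
```

Call:
arm_command([
  [-1,0,0,0.003,0],
  [-1,0,0,0.003,0],
  [-1,0,0,0.003,0],
  [-1,0,0,0.002,0],
  [-1,0,0,0.001,0],
  [-1,0,0,0,0],
  [-1,0,0,0,0],
])

```text
time_s: 39.1
ee_pos: [0.4642, 0.3703, 0.1551]
orientation: [3.139, -0.002, 1.571]
ft_force: [-0.8, -1.5, 7.5]
width: 0.564
finger_force: 63.2
```

Call:
arm_command([
  [-1,0,0,0.001,0],
  [-1,0,0,0.0005,0],
  [-1,0,0,0,0],
  [-1,0,0,0,0],
])

```text
time_s: 39.43
ee_pos: [0.4642, 0.3703, 0.1542]
orientation: [3.139, -0.002, 1.571]
ft_force: [-1.3, -1.3, 9.6]
width: 0.565
finger_force: 64.1
```

Call:
arm_command([
  [-1,0,0,0.0005,0],
  [-1,0,0,0.0005,0],
  [-1,0,0,0,0],
  [-1,0,0,0,0],
  [-1,0,0,0,0],
  [-1,0,0,0,0],
  [-1,0,0,0,0],
  [-1,0,0,0,0],
  [-1,0,0,0,0],
  [-1,0,0,0,0],
  [-1,0,0,0,0],
  [-1,0,0,0,0],
])

```text
time_s: 40.43
ee_pos: [0.4642, 0.3704, 0.1541]
orientation: [3.139, -0.003, 1.571]
ft_force: [-3.0, -2.0, 17.3]
width: 0.568
finger_force: 64.8
```

Call:
arm_command([
  [-1,0,0,0,0],
  [-1,0,0,0,0],
  [-1,0,0,0,0],
  [-1,0,0,0,0],
  [-1,0,0,0,0],
  [-1,0,0,0,0],
  [-1,0,0,0,0],
  [-1,0,0,0,0],
  [-1,0,0,0,0],
  [-1,0,0,0,0],
  [-1,0,0,0,0],
  [-1,0,0,0,0],
])

```text
time_s: 41.43
ee_pos: [0.4642, 0.3703, 0.1541]
orientation: [3.139, -0.003, 1.571]
ft_force: [-2.8, -2.2, 17.5]
width: 0.563
finger_force: 64.8
```

Call:
arm_command([
  [-1,0,0,-0.01,0],
  [-1,0,0,-0.02,0],
  [-1,0,0,-0.03,0],
  [-1,0,0,-0.03,0],
  [-1,-0.03,0,0,0],
  [-1,-0.04,0,0,0],
  [-1,-0.04,-0.001,0,0],
  [-1,-0.04,-0.001,0,0],
  [-1,-0.04,-0.001,0,0],
  [-1,-0.04,0,0,0],
  [-1,-0.04,0,0,0],
  [-1,-0.04,0,0,0],
])

```text
time_s: 42.43
ee_pos: [0.4596, 0.0581, 0.2415]
orientation: [-3.141, -0.0, 1.572]
ft_force: [0.9, -0.3, -1.5]
width: 0.567
finger_force: 62.9
```

Call:
arm_command([
  [-1,-0.04,0,0,0],
  [-1,-0.02,0,0,0],
  [-1,0,0,0,0],
  [-1,0,0,0.03,0],
  [-1,0,0,0.04,0],
  [-1,0,0,0.04,0],
  [-1,0,0,0.035,0],
  [-1,0,0,0.02,0],
  [-1,0,0,0.012,0],
  [-1,0,0,0,0],
  [-1,0,0,0,0],
])

```text
time_s: 43.35
ee_pos: [0.4601, 0.0004, 0.0641]
orientation: [-3.14, -0.0, 1.572]
ft_force: [0.3, 0.2, -1.8]
width: 0.561
finger_force: 63.0
```

Call:
arm_command([
  [-1,0,0,0.002,0],
  [-1,0,0,0.001,0],
  [-1,0,0,0.001,0],
  [-1,0,0,0,0],
  [-1,0,0,0,0],
])

```text
time_s: 43.77
ee_pos: [0.4606, -0.0001, 0.061]
orientation: [3.141, -0.0, 1.571]
ft_force: [0.4, 0.1, -1.5]
width: 0.566
finger_force: 63.0
```

Call:
arm_command([
  [-1,0,0,0.0005,0],
  [-1,0,0,0.0005,0],
  [-1,0,0,0,0],
  [-1,0,0,0,0],
])

```text
time_s: 44.1
ee_pos: [0.4604, -0.0002, 0.0601]
orientation: [3.141, -0.0, 1.571]
ft_force: [-1.2, -0.3, 6.6]
width: 0.563
finger_force: 63.8
```

Call:
arm_command([
  [1,0,0,0,0],
  [1,0,0,0,0],
  [1,0,0,0,0],
  [1,0,0,-0.03,0],
  [1,0,0,-0.04,0],
  [1,0,0,-0.04,0],
  [1,0,0,-0.04,0],
  [1,-0.03,0,-0.01,0],
  [1,-0.04,-0.001,0,0],
  [1,-0.04,-0.001,0,0],
  [1,-0.04,-0.001,0,0],
  [1,-0.04,-0.001,0,0],
])

```text
time_s: 45.1
ee_pos: [0.456, -0.1917, 0.2196]
orientation: [3.141, -0.0, 1.572]
ft_force: [1.3, 0.3, -0.2]
width: 0.998
finger_force: 0.0
```

Call:
arm_command([
  [1,-0.04,-0.001,0,0],
  [1,-0.04,-0.001,0,0],
  [1,-0.04,-0.001,0,0],
  [1,-0.04,0,0,0],
  [1,-0.035,0,0,0],
  [1,0,0,0,7],
  [1,0,0,0,7],
  [1,0,0,0,7],
  [1,0,0,0,7],
  [1,0,0,0,7],
  [1,0,0,0,7],
  [1,0,0,0,7],
])

```text
time_s: 46.1
ee_pos: [0.4532, -0.3848, 0.2191]
orientation: [-3.141, -0.0, 0.71]
ft_force: [-0.4, -0.2, -0.1]
width: 0.997
finger_force: 0.0
```

Call:
arm_command([
  [1,0,0,0,7],
  [1,0,0,0,7],
  [1,0,0,0,7],
  [1,0,0,0,7],
  [1,0,0,0,7],
  [1,0,0,0,7],
  [1,0,0,0,2.8],
  [1,0,0,0,0],
  [1,0,0,0,0],
])

```text
time_s: 46.85
ee_pos: [0.4533, -0.3848, 0.2191]
orientation: [-3.141, 0.001, -0.064]
ft_force: [0.1, -0.8, -1.0]
width: 1.0
finger_force: 0.0
```

Aligned with the isolator axis (0.4537, −0.3852 at the first grip). I go down, grip and turn back.

Call:
arm_command([
  [1,0,0,0.03,0],
  [1,0,0,0.04,0],
  [1,0,0,0.02,0],
  [1,0,0,0.006,0],
  [1,0,0,0,0],
  [-1,0,0,0,0],
  [-1,0,0,0,0],
  [-1,0,0,0,0],
  [-1,0,0,0,0],
  [-1,0,0,0,0],
  [-1,0,0,0,0],
  [-1,0,0,0,0],
], squeeze=40)

```text
time_s: 47.85
ee_pos: [0.4538, -0.3851, 0.1242]
orientation: [-3.141, -0.001, -0.066]
ft_force: [-0.2, 1.9, 5.3]
width: 0.166
finger_force: 41.1
```

Call:
arm_command([
  [-1,0,0,0,0],
  [-1,0,0,0,-7],
  [-1,0,0,0,-7],
  [-1,0,0,0,-7],
  [-1,0,0,0,-7],
  [-1,0,0,0,-7],
  [-1,0,0,0,-7],
  [-1,0,0,0,-7],
  [-1,0,0,0,-7],
  [-1,0,0,0,-7],
  [-1,0,0,0,-7],
  [-1,0,0,0,-7],
])

```text
time_s: 48.85
ee_pos: [0.4541, -0.3857, 0.1242]
orientation: [3.14, 0.001, 1.284]
ft_force: [1.3, -1.4, 3.9]
width: 0.166
finger_force: 41.0
```

Call:
arm_command([
  [-1,0,0,0,-7],
  [-1,0,0,0,-5.5],
  [-1,0,0,0,0],
  [-1,0,0,0,0],
])

```text
time_s: 49.18
ee_pos: [0.4542, -0.3859, 0.1241]
orientation: [3.14, 0.001, 1.494]
ft_force: [2.3, -0.7, 6.1]
width: 0.169
finger_force: 41.2
```

Call:
arm_command([
  [1,0,0,0,0],
  [1,0,0,0,0],
  [1,0,0,0,0],
  [1,0,0,0,0],
  [1,0,0,-0.03,0],
  [1,0,0,-0.04,0],
  [1,0,0,-0.04,0],
  [1,0,0,-0.04,0],
  [1,0.04,0,0,0],
  [1,0.04,0,0,0],
  [1,0.04,0,0,0],
  [1,0.04,0,0,0],
])

```text
time_s: 50.18
ee_pos: [0.4649, -0.2239, 0.2735]
orientation: [-3.142, -0.0, 1.495]
ft_force: [0.8, 0.8, -0.3]
width: 1.005
finger_force: 0.0
```

Call:
arm_command([
  [1,0.04,0,0,0],
  [1,0.04,0,0,0],
  [1,0.03,0,0,0],
  [1,0,0,0,0],
  [1,0,0,0,0],
])

```text
time_s: 50.6
ee_pos: [0.4736, -0.1137, 0.2733]
orientation: [-3.141, -0.001, 1.5]
ft_force: [-0.7, -1.4, -0.3]
width: 1.0
finger_force: 0.0
```

Run:
```python
from h import *
t=save('top','topF.png');s=save('side','sideF.png');print(get_state()['ee_pos'])
a=cv2.resize(t[130:270,170:450],(520,260),interpolation=2);b=cv2.resize(s[120:390,170:400],None,fx=2,fy=2,interpolation=2)[:,:280+180]
o=np.zeros((600,800,3),np.uint8);o[:540,:460]=b;o[:400,460:800]=cv2.resize(t[185:270,365:450],(340,400),interpolation=2);o[400:600,460:800]=cv2.resize(t[130:270,180:380],(340,200),interpolation=2)
cv2.imwrite('pics/z11.png',cv2.convertScaleAbs(o,alpha=1.2)[...,::-1])
```

```text
[ 0.47332501 -0.11689039  0.27346561]
```

View pics/z11.png

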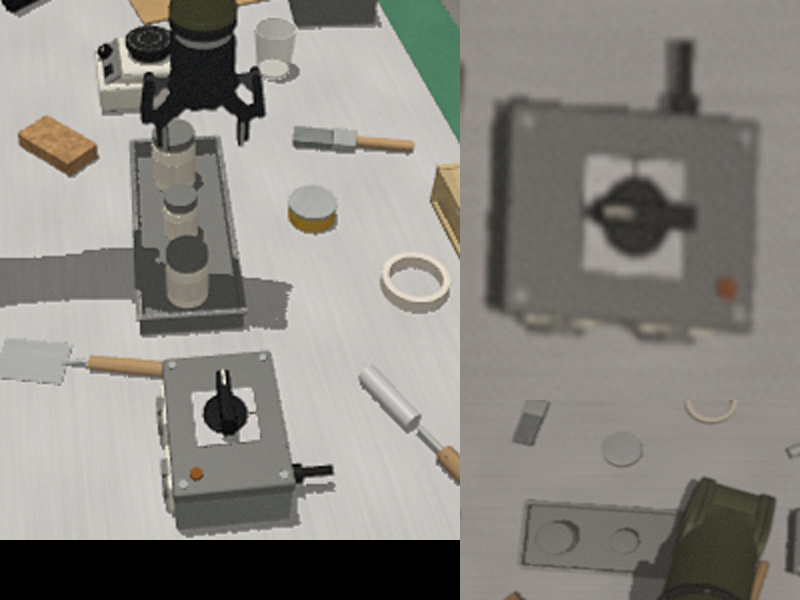

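The isolator is back at off, and the three jars stand upright in the tray. The robot touches nothing and the bystanders are undisturbed.

```bash
python3 -c "
from bench import r;print(r.finish_job())"
```

```text
the job is handed in; nothing more can be done
None
```

I mixed the three jars that were there (jar_1, then jar_2, then jar_3; no jar_4 was found), stood them upright in the tray, turned the isolator back to off and handed the job in at about 51 s; the hand-in gave no verdict.

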